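# Assemble the digestion vessel on its holder

## Task

Put the sample digestion vessel together on its round aluminium holder, in this order: stand the steel shell in the holder's recess, lower the white liner cup into the shell, set the white lid with the knob on the liner with its plug in the liner's mouth, and last lower the steel clamp ring over the knob so that it lies flat on the lid. Everything must end upright and fully seated, and the bottle, jar, dish and beaker must stay standing where they are.

Things in the scene. Friction and masses are not known exactly. Their poses are not given: they have to be found in the camera images.
- holder: Target: low round aluminium holder fixed to the bench, 100 mm in diameter, 12 mm high, with a round recess 72 mm in diameter, its flat floor 6 mm above the bench. Origin: centre of its underside, z up along its axis.
- shell: Thick-walled stainless steel cup (the pressure shell), standing open end up: 56 mm outside diameter, 50 mm high, bore 46 mm, inner floor 8 mm above its underside, 0.4 kg. Origin: centre of its underside, z up along its axis.
- liner: Narrow tall white plastic cup (the liner), standing open end up: 39 mm outside diameter, 70 mm high, bore 31 mm; 0.07 kg. In the shell it stands 28 mm proud of the shell's rim. Origin: centre of its underside, z up along its axis.
- lid: White plastic lid, standing plug down: tapered plug (20 mm in diameter at the bottom, 27 mm from 5 mm up) from 0 to 7 mm, disc 38 mm in diameter from 7 to 13 mm, round knob 18 mm in diameter from 13 to 36 mm height; 0.04 kg. On the liner the disc lies on the liner's rim, so the lid's origin is 63 mm above the liner's. Origin: centre of its underside, z up along its axis.
- ring: Flat stainless steel clamp ring lying on the bench: 54 mm outside diameter, hole 26 mm, 16 mm high, 0.2 kg. It goes over the lid's knob and rests on the lid's disc, 13 mm above the lid's origin. Origin: centre of its underside, z up along its axis.
- bottle: Bystander: small amber glass reagent bottle, 50 mm in diameter, 95 mm high. Leave it alone. Origin: centre of its underside.
- jar: Bystander: small clear glass jar with a black cap, 40 mm in diameter, 45 mm high. Leave it alone. Origin: centre of its underside.
- dish: Bystander: shallow white porcelain dish, 66 mm across its rim, 25 mm high, wall 3 mm. Leave it alone. Origin: centre of its underside.
- beaker: Bystander: clear glass beaker, 52 mm in diameter, 65 mm high. Leave it alone. Origin: centre of its underside.
Things that resemble listed ones, but are neither listed nor needed, are in the scene too. What is shaped like the shell but turquoise or yellow is not meant.

How it is judged:
By the outcome, as a careful person would: the job done as asked, in the order asked, and still so for the second after the job is handed in, with the robot touching nothing.
It also fails if it takes over 120 s, if anything falls off the work surface, if the arm or the gripper's body presses on something with over 40 N, if the wrist force passes 120 N, or if a joint passes its speed limit or range.

## Robot

A 7-joint arm with a two-finger parallel gripper is mounted at the origin on the work surface. World frame = base frame: x ahead of the robot, y to its left, z up, the work surface at z = 0. Lengths are in m, angles in rad, forces in N, time in s.
With the tool pointing down it reaches from about 0.425 to 0.8 m from the base axis. Payload 8.3 kg.
Tool frame: the origin (TCP) lies midway between the tips of the shut fingers; the grasp point (between the pads) lies 19 mm behind it; z points along the fingers, y is the line along which they close (so a half turn about z gives the same grasp; the last joint's range is limited). The gripper opens to 85 mm and grips with 20 to 120 N. Pads are 22 mm wide; open, the fingers measure 114 mm over their backs; the gripper's body (76 mm by 85 mm) begins 54 mm behind the grasp point. The pads swing forward as they close: fully open they stand 13 mm farther back than shut.
Start: joints at [1.191, 0.383, 0.016, 1.37, -0.006, 1.388, -0.046], TCP at [0.195, -0.594, 0.231] pointing down, gripper open.
Joint ranges: [-2.95, 2.95], [-0.25, 2.06], [-1.52, 1.56], [0.18, 2.33], [-1.44, 4.58], [0.02, 2.06], [-3.01, 3.01]. Speed limits (rad/s): [2.39, 2.39, 3.01, 3.01, 3.14, 3.14, 3.14].

## Interface

Orientations are given as [roll, pitch, yaw] about the fixed x, y, z axes, in that order (R = Rz(yaw) Ry(pitch) Rx(roll)).
In Python, from rig import robot gives the robot as it stands.
- The arm moves only by the tool arm_command, never from a script. Its arguments are lists of equal length, an entry for each row: "xyz": the shift along the tool's x, y, z as a fraction of full scale, a list of three; "delta_rot": the turn, a rotation vector about the tool's x, y, z as a fraction of full scale, a list of three. A call has exactly 8 rows; each row is the pose to reach, as a shift and turn from the pose commanded when the call began, along the tool's axes at that moment; what a row does not reach only later rows make up. Full scale, the value 1, is 200 mm for a shift and 90 degrees for a turn. A row lasts 1/10 s, in which the tool goes at most 50 mm and 8.59 degrees, less where a joint would pass 70% of its speed; a pose out of reach is approached as far as the arm can. A call with a number of a shift or a turn outside -1 to 1 is refused whole. A call with a gripper value outside its range is refused whole. "gripper" is the opening, from -1 (shut) to 1 (fully open), so that 0 is half open, set as the call begins (left out, the last holds). The fingers move at their own pace and stop on an object; "squeeze" is the grip in N (left out, the last holds). Time passes only in rows, so rows that repeat a pose let the fingers close, or fill a call up. It gives the time, the measured TCP pose, the force, the opening and the grip force at its end, in the units of the state.
- robot.get_obs(): the state, without advancing time (a new reading comes with each control period).
- robot.camera(name): name is "side" or "top"; returns a dict with "frame" (480x640x3 uint8, red, green, blue), "fx", "fy", "cx", "cy" (pixels), "rvec" (rotation vector, rad) and "tvec" (3), from world to camera coordinates, as OpenCV has them. Camera axes: x right, y down, z forward; pixel columns grow to the right and rows downward; lengths in m; the calibration is good to about 2 mm. A picture is of the moment at which its call begins. There is no depth.
- robot.finish_job(): hands the job in; it is judged then, once.
The state is a dict: "t": time; "joints": joint angles; "qd": joint speeds; "joint_torque": joint torques, N m; "eef_pos": TCP position; "tcp_rot": TCP orientation; "contact_force": force on the tool from outside, world axes, zero at the start; "moment": the same for the moment, N m; "gripper_width": finger opening in m; "gripper_force": force on a finger pad.
Only numpy, scipy, OpenCV 4.12 (cv2) and the standard library are available. Lean on these libraries where they do the work, as an engineer would, in place of code of your own. Each camera call takes 0.05 s, during which the arm holds its last target. There are 200 camera calls.

## Working session

There is one attempt and no reset: what is moved stays moved. The work goes in short steps, Python scripts to look and compute and a tool call to move; the robot and the scene stay as the last step left them, time stands still between calls to the robot, and variables do not carry over. Pictures are saved under pics/ and viewed, at most 14 in all, crops included, and the job is handed in when it is done.

Besides the shell and the picture viewer there is one more tool, called as name(argument=value, ...) on one line, values as JSON. arm_command: Moves the arm, as the interface text tells. Its arguments: {"type":"object","properties":{"xyz":{"type":"array","items":{"type":"array","items":{"type":"number","minimum":-1,"maximum":1}}},"delta_rot":{"type":"array","items":{"type":"array","items":{"type":"number","minimum":-1,"maximum":1}}},"gripper":{"type":"number"},"squeeze":{"type":"number"}},"required":["xyz","delta_rot"]}

```bash
mkdir -p pics; ls; python3 - <<'E'
from rig import robot
import cv2
print(robot.get_obs())
for n in("side","top"):
    c=robot.camera(n); cv2.imwrite(f"pics/{n}0.png",c["frame"][:,:,::-1]); print(n,{k:c[k] for k in c if k!="frame"})
E
```

```text
pics
{'t': 0.0, 'joints': array([ 1.19111741,  0.38425874,  0.01637413,  1.37116075, -0.00634438,
        1.38815444, -0.04648986]), 'qd': array([-1.13754930e-03, -2.05094106e-04,  2.74110406e-05,  5.45017309e-04,
        4.01391305e-04, -1.85733230e-04, -2.01799604e-04]), 'joint_torque': array([-2.87727380e-04, -6.27598572e+01,  8.43694825e-01, -3.71816182e+01,
        1.64389168e-02,  1.41876057e-02, -2.06791265e-05]), 'eef_pos': array([ 0.1945887 , -0.59342021,  0.23026301]), 'tcp_rot': array([-3.13965898e+00, -8.79551647e-06,  3.16844498e-01]), 'contact_force': array([-0.07481502, -0.748657  ,  0.0137985 ]), 'moment': array([ 0.1184362 , -0.05320435, -0.04673005]), 'gripper_force': 0.0, 'gripper_width': 0.08535655774873789}
side {'fx': 446.79269870396314, 'fy': 446.79269870396314, 'cx': 323.8407821705289, 'cy': 232.34032115705426, 'rvec': array([ 2.21044058, -0.52750715,  0.25581827]), 'tvec': array([-0.39950593,  0.20685489,  0.57766308])}
top {'fx': 608.9950849231577, 'fy': 608.9950849231577, 'cx': 312.17187594529247, 'cy': 243.30516097684756, 'rvec': array([ 2.14983721, -2.0907564 ,  0.21914159]), 'tvec': array([0.02931366, 0.49765489, 0.98373899])}
```

View pics/side0.png

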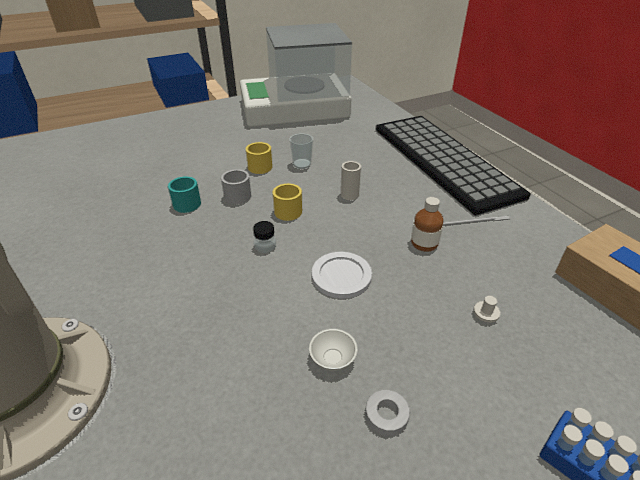

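View pics/top0.png

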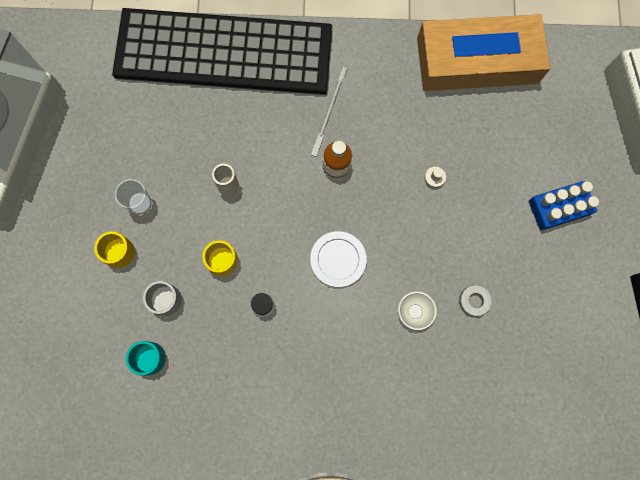

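Side view: shell (236,187), liner (350,181), lid (487,310), ring (387,411), holder (342,274). Top view: shell (160,298), liner (224,177), lid (436,177), ring (476,300), holder (338,259); the jar is at (262,305), the bottle at (338,158), the dish at (417,311) and the beaker at (131,194).

```bash
cat > h.py <<'E'
import numpy as np, cv2
from rig import robot
from scipy.spatial.transform import Rotation as Ro
def ray(c,uv):
    K=np.array([[c["fx"],0,c["cx"]],[0,c["fy"],c["cy"]],[0,0,1]])
    R=cv2.Rodrigues(c["rvec"])[0]; o=-R.T@c["tvec"]
    d=R.T@np.linalg.solve(K,[*uv,1]); return o,d/np.linalg.norm(d)
def plane(c,uv,z):
    o,d=ray(c,uv); return o+d*(z-o[2])/d[2]
def tri(c1,p1,c2,p2):
    o,d=ray(c1,p1);q,e=ray(c2,p2)
    A=np.c_[d,-e]; s=np.linalg.lstsq(A,q-o,rcond=None)[0]
    a,b=o+s[0]*d,q+s[1]*e; return (a+b)/2,np.linalg.norm(a-b)
def proj(c,P):
    return cv2.projectPoints(np.array(P,float).reshape(-1,3),c["rvec"],c["tvec"],np.array([[c["fx"],0,c["cx"]],[0,c["fy"],c["cy"]],[0,0,1]]),None)[0][:,0]
def circ(x,y,z,d):
    a=np.linspace(0,2*np.pi,40); return np.c_[x+d/2*np.cos(a),y+d/2*np.sin(a),z+0*a]
def crop(im,u,v,w=48,s=200):
    u,v=int(u),int(v); p=cv2.copyMakeBorder(im,40,40,40,40,cv2.BORDER_CONSTANT)
    return cv2.resize(p[v+40-w//2:v+40+w//2,u+40-w//2:u+40+w//2],(s,s),interpolation=cv2.INTER_CUBIC)
def tool(dw):  # world shift -> tool-axes fraction of full scale
    R=Ro.from_euler("xyz",robot.get_obs()["tcp_rot"]).as_matrix(); return R.T@np.array(dw)/0.2
E
python3 - <<'E'
from h import *
T=robot.camera("top");S=robot.camera("side")
t=T["frame"];s=S["frame"]
rows=[[crop(t,160,298),crop(t,224,180),crop(t,436,177),crop(t,476,300)],[crop(s,236,187),crop(s,350,181),crop(s,487,310),crop(s,387,411,64)],[crop(t,338,259,80),crop(s,342,274,80)]]
im=np.zeros((600,800,3),np.uint8)
for i,r in enumerate(rows): im[200*i:200*i+200,:200*len(r)]=np.hstack(r)
cv2.imwrite("pics/mos.png",im[:,:,::-1])
for n,a,b in [("shell",(160,296),(236,180)),("liner",(223,173),(351,166)),("lid",(436,175),(489,300)),("ring",(476,300),(387,408)),("holder",(338,259),(342,272))]: print(n,tri(T,a,S,b))
E
```

```text
shell (array([0.40099859, 0.29651485, 0.03807583]), np.float64(0.0003390029455666548))
liner (array([0.61015234, 0.19855746, 0.06730298]), np.float64(0.0011941220748634604))
lid (array([ 0.631273  , -0.17365585,  0.03279064]), np.float64(0.0041586134476696525))
ring (array([ 0.41175422, -0.24216694,  0.0158084 ]), np.float64(0.00016911831880862482))
holder (array([ 0.47905224, -0.00350103,  0.00846832]), np.float64(0.002063807264225309))
```

View pics/mos.png

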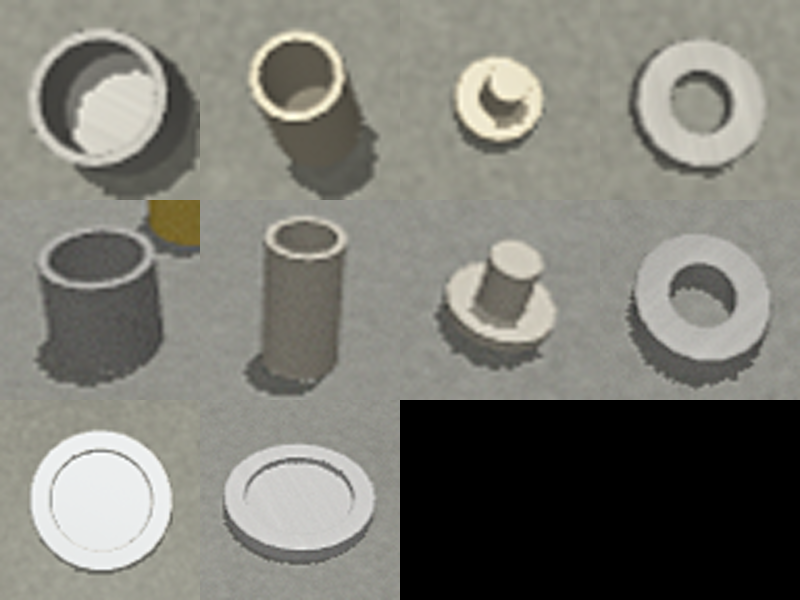

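Mosaic: the rims stand out clearly, and the real shell is grey while the decoys are coloured. Next I triangulate the rim centres read from it.

```bash
python3 - <<'E'
from h import *
T=robot.camera("top");S=robot.camera("side")
D={"shell":((159.3,297.0),(234.7,176.8),.05,.056),"liner":((222.9,174.1),(350.9,165.4),.07,.039),"lid":((435.4,176.4),(486.9,310.1),.013,.038),"ring":((475.6,300.3),(387.5,409.2),.016,.054),"holder":((338.1,258.9),(341.5,272.1),.012,.1)}
mos=[]
for n,(a,b,z,d) in D.items():
    p,e=tri(T,a,S,b); q,r=plane(T,a,z),plane(S,b,z)
    print(n,p.round(4),round(e,4),"top",q[:2].round(4),"side",r[:2].round(4),"reach",np.hypot(*q[:2]).round(3))
    for c in(T,S):
        m=(q+r)/2; cv2.polylines(c["frame"],[proj(c,circ(m[0],m[1],z,d)).round().astype(int)],True,(255,0,0))
for n,uv,z in [("jar",(262,305),.045),("dish",(417,311),.025),("bottle",(338,148),.095),("beaker",(130,193),.065),("yel",(219,258),.05),("yel2",(113,249),.05),("turq",(144,358),.05)]: print(n,plane(T,uv,z).round(3))
im=np.vstack([np.hstack([crop(c["frame"],*D[n][i],96) for n in("shell","liner","lid","ring")]) for i,c in enumerate((T,S))])
cv2.imwrite("pics/chk.png",im[:,:,::-1])
E
```

```text
shell [0.3987 0.2954 0.0469] 0.0003 top [0.3982 0.2946] side [0.3976 0.2905] reach 0.495
liner [0.6085 0.198  0.0692] 0.0006 top [0.6079 0.198 ] side [0.6081 0.1968] reach 0.639
lid [ 0.6339 -0.176   0.0117] 0.0007 top [ 0.6332 -0.1755] side [ 0.6333 -0.1768] reach 0.657
ring [ 0.412  -0.2424  0.013 ] 0.0009 top [ 0.4113 -0.2414] side [ 0.4113 -0.2438] reach 0.477
holder [ 0.4787 -0.0035  0.0085] 0.001 top [ 0.4776 -0.0031] side [ 0.4774 -0.0066] reach 0.478
jar [0.39  0.124 0.045]
dish [ 0.389 -0.138  0.025]
bottle [0.651 0.005 0.095]
beaker [0.571 0.354 0.065]
yel [0.467 0.199 0.05 ]
yel2 [0.477 0.379 0.05 ]
turq [0.298 0.312 0.05 ]
```

View pics/chk.png

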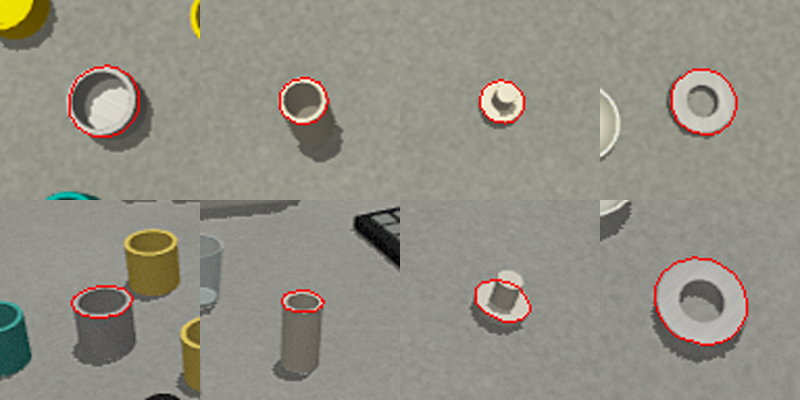

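Each outline lies on its object in both views, and the heights are within 3.5 mm of the text. I'll work at yaw 0, where tool x is world +x, tool y is world −y and tool z is down. First I move round towards the shell.

arm_command(xyz=[[0.15,-0.15,0],[0.3,-0.3,0],[0.45,-0.45,0],[0.6,-0.6,0],[0.8,-0.8,0],[0.9,-0.9,0],[1,-1,0],[1,-1,0]], delta_rot=[[0,0,0.04],[0,0,0.08],[0,0,0.12],[0,0,0.16],[0,0,0.2017],[0,0,0.2017],[0,0,0.2017],[0,0,0.2017]], gripper=0.8)

```text
t: 1.1
eef_pos: [0.325, -0.3377, 0.2317]
tcp_rot: [-3.141, -0.001, 0.007]
contact_force: [-0.7, -0.1, -0.3]
gripper_width: 0.077
gripper_force: 0.0
```

arm_command(xyz=[[0.1,-0.15,0],[0.2,-0.3,0],[0.35,-0.45,0],[0.5,-0.6,0],[0.65,-0.8,0],[0.8,-0.9,0],[0.9,-1,0],[0.9,-1,0]], delta_rot=[[0,0,0],[0,0,0],[0,0,0],[0,0,0],[0,0,0],[0,0,0],[0,0,0],[0,0,0]])

```text
t: 1.9
eef_pos: [0.5047, -0.138, 0.2311]
tcp_rot: [-3.14, -0.001, 0.006]
contact_force: [0.5, 0.0, -0.3]
gripper_width: 0.0766
gripper_force: 0.0
```

arm_command(xyz=[[0,-0.2,0],[0,-0.4,0],[0,-0.6,0],[0,-0.8,0],[0,-1,0],[0,-1,0],[0,-1,0],[0,-1,0]], delta_rot=[[0,0,0],[0,0,0],[0,0,0],[0,0,0],[0,0,0],[0,0,0],[0,0,0],[0,0,0]])

```text
t: 2.7
eef_pos: [0.5026, 0.0564, 0.2312]
tcp_rot: [3.141, 0.0, -0.003]
contact_force: [-0.5, -0.2, -0.5]
gripper_width: 0.0771
gripper_force: 0.0
```

arm_command(xyz=[[0,-0.2,0],[-0.1,-0.4,0],[-0.2,-0.6,0],[-0.3,-0.8,0],[-0.4,-0.9,0],[-0.5,-1,0],[-0.5,-1,0],[-0.5,-1,0]], delta_rot=[[0,0,0],[0,0,0],[0,0,0],[0,0,0],[0,0,0],[0,0,0],[0,0,0],[0,0,0]])

```text
t: 3.5
eef_pos: [0.4032, 0.2573, 0.2314]
tcp_rot: [3.141, -0.001, -0.001]
contact_force: [0.7, 0.1, -0.2]
gripper_width: 0.0768
gripper_force: 0.0
```

arm_command(xyz=[[-0.025,-0.09,0],[-0.025,-0.18,0.1],[-0.025,-0.18,0.2],[-0.025,-0.18,0.35],[-0.025,-0.18,0.5],[-0.025,-0.18,0.65],[-0.025,-0.18,0.65],[-0.025,-0.18,0.65]], delta_rot=[[0,0,0],[0,0,0],[0,0,0],[0,0,0],[0,0,0],[0,0,0],[0,0,0],[0,0,0]])

```text
t: 4.3
eef_pos: [0.3984, 0.2933, 0.1016]
tcp_rot: [3.141, 0.001, -0.002]
contact_force: [0.1, -0.7, -0.0]
gripper_width: 0.0769
gripper_force: 0.0
```

```bash
python3 - <<'E'
from h import *
S=robot.camera("side"); o=robot.get_obs(); p=o["eef_pos"]; print(p,o["joints"].round(2))
f=S["frame"]
for dy in(-.0385,.0385):
  for z in (.1,.11,.12): cv2.circle(f,tuple(proj(S,[p[0],p[1]+dy,z])[0].round().astype(int)),1,(255,0,0),-1)
cv2.imwrite("pics/a1.png",cv2.resize(f[60:260,120:380],(780,600))[:,:,::-1])
E
```

```text
[0.39881288 0.29407469 0.10252066] [-0.08  0.29 -0.71  1.86  0.22  1.06 -2.45]
```

View pics/a1.png

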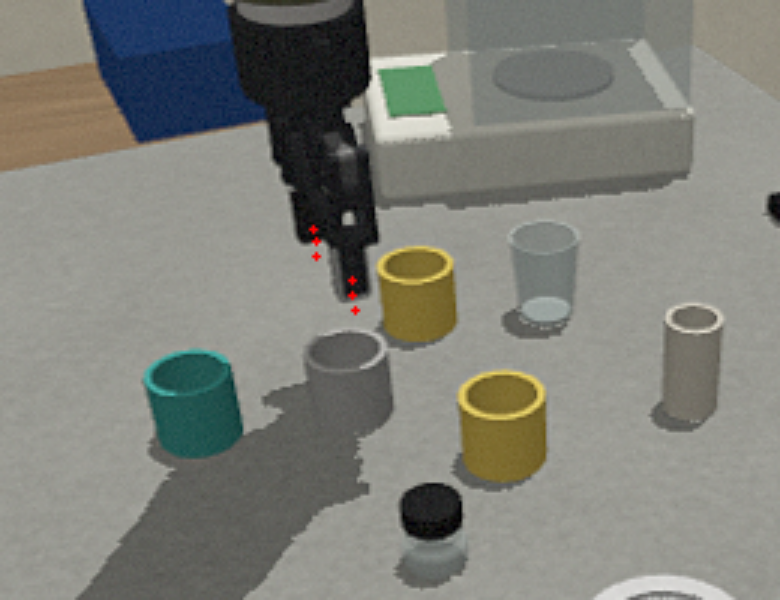

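The picture shows the open fingers standing over the grey shell, at crop (347,370), with their tips about 9 mm behind the TCP. The neighbours are clear, so I descend and grip.

arm_command(xyz=[[0,0,0.08],[0,0,0.16],[0,0,0.24],[0,0,0.32],[0,0,0.4],[0,0,0.435],[0,0,0.435],[0,0,0.435]], delta_rot=[[0,0,0],[0,0,0],[0,0,0],[0,0,0],[0,0,0],[0,0,0],[0,0,0],[0,0,0]])

```text
t: 5.15
eef_pos: [0.3983, 0.295, 0.0155]
tcp_rot: [-3.141, -0.001, -0.0]
contact_force: [0.5, -0.4, -0.0]
gripper_width: 0.0769
gripper_force: 0.0
```

arm_command(xyz=[[0,0,0],[0,0,0],[0,0,0],[0,0,0],[0,0,0],[0,0,0],[0,0,0],[0,0,0]], delta_rot=[[0,0,0],[0,0,0],[0,0,0],[0,0,0],[0,0,0],[0,0,0],[0,0,0],[0,0,0]], gripper=-0.2, squeeze=40)

```text
t: 5.95
eef_pos: [0.3982, 0.295, 0.0156]
tcp_rot: [-3.141, -0.002, -0.0]
contact_force: [-1.0, -0.8, 8.5]
gripper_width: 0.0552
gripper_force: 41.4
```

Gripped at 55 mm width with 41 N. I lift it.

arm_command(xyz=[[0,0,-0.04],[0,0,-0.12],[0,0,-0.22],[0,0,-0.34],[0,0,-0.46],[0,0,-0.58],[0,0,-0.65],[0,0,-0.65]], delta_rot=[[0,0,0],[0,0,0],[0,0,0],[0,0,0],[0,0,0],[0,0,0],[0,0,0],[0,0,0]])

```text
t: 6.75
eef_pos: [0.3983, 0.2952, 0.1462]
tcp_rot: [-3.14, -0.003, -0.0]
contact_force: [0.9, -0.3, -4.2]
gripper_width: 0.055
gripper_force: 43.5
```

arm_command(xyz=[[0.03,0.1,0],[0.08,0.24,0],[0.14,0.4,0],[0.2,0.56,0],[0.27,0.72,0],[0.34,0.87,0],[0.4,1,0],[0.4,1,0]], delta_rot=[[0,0,0],[0,0,0],[0,0,0],[0,0,0],[0,0,0],[0,0,0],[0,0,0],[0,0,0]])

```text
t: 7.55
eef_pos: [0.4782, 0.0892, 0.1426]
tcp_rot: [3.14, 0.002, -0.007]
contact_force: [-0.1, 0.8, -3.3]
gripper_width: 0.0548
gripper_force: 43.6
```

arm_command(xyz=[[0,0.06,0],[0,0.16,0],[0,0.28,0],[0,0.4,0.04],[0,0.48,0.12],[0,0.49,0.2],[0,0.49,0.25],[0,0.49,0.25]], delta_rot=[[0,0,0],[0,0,0],[0,0,0],[0,0,0],[0,0,0],[0,0,0],[0,0,0],[0,0,0]])

```text
t: 8.35
eef_pos: [0.4759, -0.0028, 0.0926]
tcp_rot: [-3.141, 0.003, 0.001]
contact_force: [0.2, 0.3, -2.8]
gripper_width: 0.0549
gripper_force: 43.5
```

```bash
python3 - <<'E'
from h import *
S=robot.camera("side"); T=robot.camera("top"); o=robot.get_obs(); print(o["eef_pos"],o["gripper_width"])
a=cv2.resize(S["frame"][140:340,240:440],(400,400)); b=cv2.resize(T["frame"][160:360,240:440],(400,400))
cv2.imwrite("pics/a2.png",np.hstack([a,b])[:,:,::-1])
E
```

```text
[ 0.47739007 -0.00252163  0.09446044] 0.054789009620750215
```

View pics/a2.png

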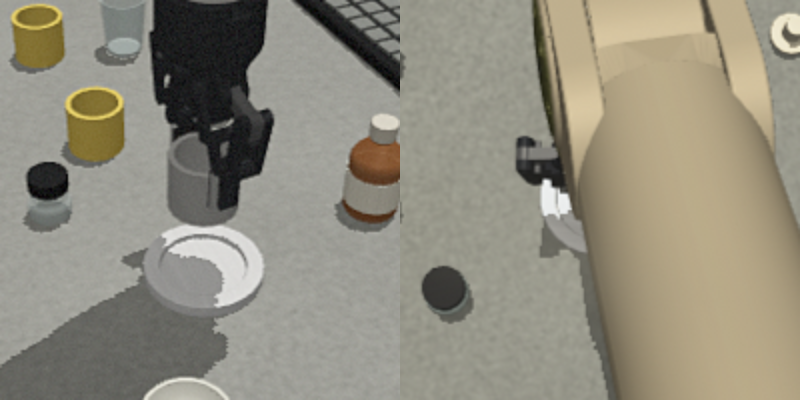

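The shell hangs over the recess: crop (203,180), with the holder at (203,268). I lower it and watch the force.

arm_command(xyz=[[0,0,0.05],[0,0,0.12],[0,0,0.19],[0,0,0.26],[0,0,0.3],[0,0,0.33],[0,0,0.35],[0,0,0.355]], delta_rot=[[0,0,0],[0,0,0],[0,0,0],[0,0,0],[0,0,0],[0,0,0],[0,0,0],[0,0,0]])

```text
t: 9.25
eef_pos: [0.4775, -0.0034, 0.0232]
tcp_rot: [-3.142, -0.0, 0.0]
contact_force: [-0.5, -0.2, -3.7]
gripper_width: 0.0548
gripper_force: 43.6
```

arm_command(xyz=[[0,0,0.004],[0,0,0.008],[0,0,0.01],[0,0,0.012],[0,0,0.012],[0,0,0.012],[0,0,0.012],[0,0,0.012]], delta_rot=[[0,0,0],[0,0,0],[0,0,0],[0,0,0],[0,0,0],[0,0,0],[0,0,0],[0,0,0]])

```text
t: 10.05
eef_pos: [0.4778, -0.0036, 0.0217]
tcp_rot: [3.141, -0.001, -0.0]
contact_force: [-2.8, -0.6, 6.0]
gripper_width: 0.0551
gripper_force: 44.4
```

Contact came at the expected height (TCP 0.0217). I release, then rise; after that the liner.

arm_command(xyz=[[0,0,0],[0,0,0],[0,0,0],[0,0,0],[0,0,0],[0,0,0],[0,0,0],[0,0,0]], delta_rot=[[0,0,0],[0,0,0],[0,0,0],[0,0,0],[0,0,0],[0,0,0],[0,0,0],[0,0,0]], gripper=0.8)

```text
t: 10.85
eef_pos: [0.4775, -0.0035, 0.0209]
tcp_rot: [-3.142, 0.0, 0.0]
contact_force: [0.4, -0.3, 0.3]
gripper_width: 0.0767
gripper_force: 0.0
```

arm_command(xyz=[[0,0,-0.06],[0,0,-0.16],[0,0,-0.3],[0,0,-0.45],[0,0,-0.6],[0,0,-0.75],[0,0,-0.85],[0,0,-0.85]], delta_rot=[[0,0,0],[0,0,0],[0,0,0],[0,0,0],[0,0,0],[0,0,0],[0,0,0],[0,0,0]])

```text
t: 11.65
eef_pos: [0.4793, -0.0032, 0.1949]
tcp_rot: [3.141, -0.006, 0.0]
contact_force: [0.5, 0.4, -0.3]
gripper_width: 0.0768
gripper_force: 0.0
```

arm_command(xyz=[[0.1,-0.15,0],[0.2,-0.3,0],[0.32,-0.48,0],[0.44,-0.66,0],[0.55,-0.84,0],[0.65,-1,0],[0.65,-1,0],[0.65,-1,0]], delta_rot=[[0,0,0],[0,0,0],[0,0,0],[0,0,0],[0,0,0],[0,0,0],[0,0,0],[0,0,0]], gripper=0.6)

```text
t: 12.45
eef_pos: [0.6068, 0.1975, 0.1899]
tcp_rot: [-3.141, 0.002, 0.002]
contact_force: [-0.5, -0.7, 0.1]
gripper_width: 0.0683
gripper_force: 0.0
```

```bash
python3 - <<'E'
from h import *
S=robot.camera("side"); T=robot.camera("top"); o=robot.get_obs(); print(o["eef_pos"],o["tcp_rot"],o["gripper_width"])
a=cv2.resize(S["frame"][220:300,300:380],(400,400),interpolation=2); b=cv2.resize(T["frame"][219:299,298:378],(400,400),interpolation=2)
cv2.imwrite("pics/a3.png",np.hstack([a,b])[:,:,::-1])
E
```

```text
[0.60719412 0.19519036 0.19062513] [ 3.14058592e+00  6.57079644e-04 -9.49120556e-04] 0.06818378823798694
```

View pics/a3.png

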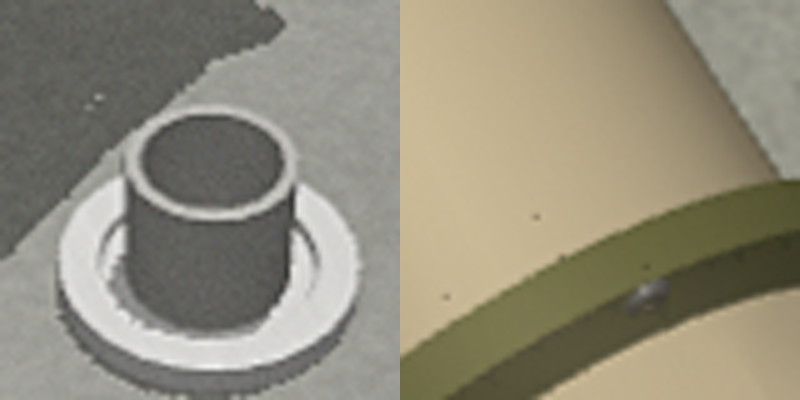

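The shell stands upright in the recess, rim centre at crop (211,161). Next I descend on the liner and grip it near its top.

arm_command(xyz=[[0,-0.005,0.1],[0,-0.005,0.25],[0,-0.005,0.4],[0,-0.005,0.55],[0,-0.005,0.65],[0,-0.005,0.72],[0,-0.005,0.72],[0,-0.005,0.72]], delta_rot=[[0,0,0],[0,0,0],[0,0,0],[0,0,0],[0,0,0],[0,0,0],[0,0,0],[0,0,0]])

```text
t: 13.35
eef_pos: [0.608, 0.1971, 0.048]
tcp_rot: [-3.141, -0.001, -0.001]
contact_force: [0.3, -0.1, 0.4]
gripper_width: 0.0683
gripper_force: 0.0
```

arm_command(xyz=[[0,0,0],[0,0,0],[0,0,0],[0,0,0],[0,0,0],[0,0,0],[0,0,0],[0,0,0]], delta_rot=[[0,0,0],[0,0,0],[0,0,0],[0,0,0],[0,0,0],[0,0,0],[0,0,0],[0,0,0]], gripper=-0.4, squeeze=25)

```text
t: 14.15
eef_pos: [0.6084, 0.1979, 0.0485]
tcp_rot: [-3.141, -0.002, 0.0]
contact_force: [-0.5, 0.3, 7.7]
gripper_width: 0.039
gripper_force: 24.9
```

```bash
python3 - <<'E'
from h import *
S=robot.camera("side"); o=robot.get_obs(); print(o["eef_pos"],o["gripper_width"])
print("shell",plane(S,(341.8,251.9),.056),"was .3976 .2905 (side), holder side .4774 -.0066")
cv2.imwrite("pics/a4.png",cv2.resize(S["frame"][110:230,290:410],(600,600),interpolation=2)[:,:,::-1])
E
```

```text
[0.60838958 0.19788488 0.0485397 ] 0.0388588528075725
shell [ 0.4769851  -0.00565282  0.056     ] was .3976 .2905 (side), holder side .4774 -.0066
```

View pics/a4.png

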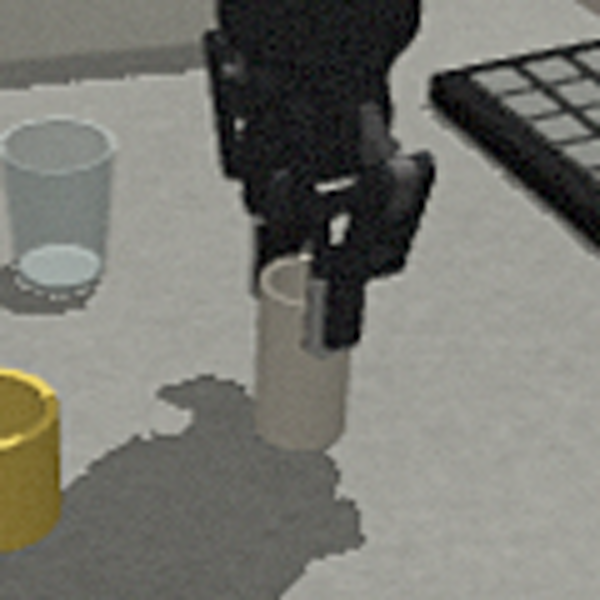

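The liner is gripped upright, finger tip about 20 mm below its rim. I lift it and carry it over the shell.

arm_command(xyz=[[0,0,-0.05],[0,0,-0.15],[0,0,-0.28],[0,0,-0.42],[0,0,-0.55],[0,0,-0.65],[0,0,-0.65],[0,0,-0.65]], delta_rot=[[0,0,0],[0,0,0],[0,0,0],[0,0,0],[0,0,0],[0,0,0],[0,0,0],[0,0,0]])

```text
t: 15.0
eef_pos: [0.6075, 0.1976, 0.1773]
tcp_rot: [-3.141, -0.001, 0.0]
contact_force: [-0.4, -0.6, -2.5]
gripper_width: 0.0393
gripper_force: 25.3
```

arm_command(xyz=[[-0.08,0.12,0],[-0.18,0.28,0],[-0.3,0.46,0],[-0.42,0.64,0],[-0.54,0.82,0],[-0.62,0.95,0],[-0.655,1,0],[-0.655,1,0]], delta_rot=[[0,0,0],[0,0,0],[0,0,0],[0,0,0],[0,0,0],[0,0,0],[0,0,0],[0,0,0]])

```text
t: 15.8
eef_pos: [0.4754, -0.0042, 0.1762]
tcp_rot: [3.141, 0.002, -0.003]
contact_force: [0.3, 0.4, -0.4]
gripper_width: 0.0386
gripper_force: 25.4
```

arm_command(xyz=[[0,0.007,0.03],[0,0.007,0.1],[0,0.007,0.18],[0,0.007,0.26],[0,0.007,0.3],[0,0.007,0.3],[0,0.007,0.3],[0,0.007,0.3]], delta_rot=[[0,0,0],[0,0,0],[0,0,0],[0,0,0],[0,0,0],[0,0,0],[0,0,0],[0,0,0]])

```text
t: 16.6
eef_pos: [0.4772, -0.0035, 0.1177]
tcp_rot: [-3.141, -0.001, 0.001]
contact_force: [0.4, -0.1, -0.7]
gripper_width: 0.0392
gripper_force: 25.4
```

```bash
python3 - <<'E'
from h import *
S=robot.camera("side"); o=robot.get_obs(); print(o["eef_pos"],o["tcp_rot"],o["gripper_width"])
cv2.imwrite("pics/a5.png",cv2.resize(S["frame"][180:300,280:400],(600,600),interpolation=2)[:,:,::-1])
E
```

```text
[ 0.47712095 -0.00366476  0.11768106] [-3.14155097e+00 -1.41138327e-03  2.89058537e-04] 0.039003702168418065
```

View pics/a5.png

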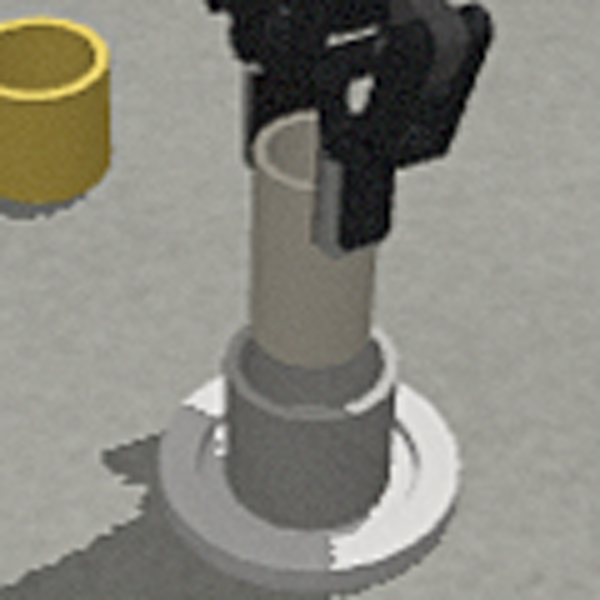

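The liner hangs 13 mm over the shell with both axes at crop x≈311, so they are aligned. I lower it.

arm_command(xyz=[[0,0,0.03],[0,0,0.07],[0,0,0.11],[0,0,0.15],[0,0,0.19],[0,0,0.22],[0,0,0.25],[0,0,0.26]], delta_rot=[[0,0,0],[0,0,0],[0,0,0],[0,0,0],[0,0,0],[0,0,0],[0,0,0],[0,0,0]])

```text
t: 17.45
eef_pos: [0.4761, -0.0039, 0.0642]
tcp_rot: [-3.141, 0.001, 0.0]
contact_force: [-0.5, -0.9, 0.2]
gripper_width: 0.0393
gripper_force: 25.4
```

arm_command(xyz=[[0,0,0.005],[0,0,0.01],[0,0,0.015],[0,0,0.018],[0,0,0.02],[0,0,0.02],[0,0,0.02],[0,0,0.02]], delta_rot=[[0,0,0],[0,0,0],[0,0,0],[0,0,0],[0,0,0],[0,0,0],[0,0,0],[0,0,0]])

```text
t: 18.25
eef_pos: [0.4774, -0.0038, 0.0625]
tcp_rot: [3.141, -0.002, 0.0]
contact_force: [-4.3, 0.5, 11.4]
gripper_width: 0.0389
gripper_force: 26.3
```

Seated: contact at TCP 0.0625, as predicted. I release, rise, and go to the lid.

arm_command(xyz=[[0,0,0],[0,0,0],[0,0,0],[0,0,0],[0,0,0],[0,0,0],[0,0,0],[0,0,0]], delta_rot=[[0,0,0],[0,0,0],[0,0,0],[0,0,0],[0,0,0],[0,0,0],[0,0,0],[0,0,0]], gripper=0.5)

```text
t: 19.05
eef_pos: [0.4765, -0.0039, 0.0609]
tcp_rot: [-3.142, -0.0, 0.0]
contact_force: [-1.6, -0.1, 0.1]
gripper_width: 0.0645
gripper_force: 0.0
```

arm_command(xyz=[[0,0,-0.05],[0,0,-0.13],[0,0,-0.24],[0,0,-0.36],[0,0,-0.48],[0,0,-0.6],[0,0,-0.7],[0,0,-0.7]], delta_rot=[[0,0,0],[0,0,0],[0,0,0],[0,0,0],[0,0,0],[0,0,0],[0,0,0],[0,0,0]])

```text
t: 19.85
eef_pos: [0.4781, -0.0036, 0.2046]
tcp_rot: [3.141, -0.006, 0.0]
contact_force: [0.0, 0.7, 0.6]
gripper_width: 0.0641
gripper_force: 0.0
```

arm_command(xyz=[[0.1,0.12,0],[0.22,0.26,0],[0.36,0.4,0],[0.5,0.55,0],[0.64,0.7,0],[0.78,0.86,0],[0.78,0.86,0],[0.78,0.86,0]], delta_rot=[[0,0,0],[0,0,0],[0,0,0],[0,0,0],[0,0,0],[0,0,0],[0,0,0],[0,0,0]], gripper=0)

```text
t: 20.65
eef_pos: [0.6322, -0.1766, 0.1993]
tcp_rot: [-3.14, 0.002, -0.001]
contact_force: [0.3, 0.8, -0.9]
gripper_width: 0.0426
gripper_force: 0.0
```

```bash
python3 - <<'E'
from h import *
S=robot.camera("side"); T=robot.camera("top"); o=robot.get_obs(); print(o["eef_pos"],o["tcp_rot"],o["gripper_width"])
a=cv2.resize(S["frame"][210:290,300:380],(400,400),interpolation=2); b=cv2.resize(T["frame"][219:299,298:378],(400,400),interpolation=2)
cv2.imwrite("pics/a6.png",np.hstack([a,b])[:,:,::-1])
E
```

```text
[ 0.63219854 -0.17459945  0.20073935] [-3.14057526e+00  4.31147093e-04  1.45970906e-03] 0.042507544146793495
```

View pics/a6.png

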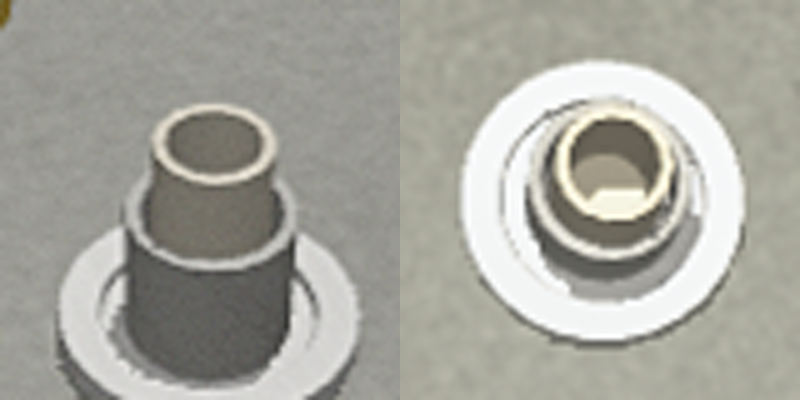

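The liner stands fully in the shell and upright; its rim centre is at side crop (214,143) and top crop (214,160). Next I descend on the knob.

```bash
python3 - <<'E'
from h import *
S=robot.camera("side"); T=robot.camera("top")
print(plane(T,(340.4,250.6),.084),plane(S,(342.5,238.2),.084),tri(T,(340.4,250.6),S,(342.5,238.2)))
E
```

```text
[ 0.47884654 -0.0031301   0.084     ] [ 0.47739704 -0.00536307  0.084     ] (array([ 0.47900368, -0.00314711,  0.08179158]), np.float64(0.0005505404987087034))
```

arm_command(xyz=[[0.002,0,0.12],[0.002,0,0.28],[0.002,0,0.44],[0.002,0,0.6],[0.002,0,0.74],[0.002,0,0.85],[0.002,0,0.92],[0.002,0,0.92]], delta_rot=[[0,0,0],[0,0,0],[0,0,0],[0,0,0],[0,0,0],[0,0,0],[0,0,0],[0,0,0]])

```text
t: 21.65
eef_pos: [0.6315, -0.1751, 0.0153]
tcp_rot: [-3.141, 0.003, 0.001]
contact_force: [0.1, 0.0, -0.1]
gripper_width: 0.0429
gripper_force: 0.0
```

arm_command(xyz=[[0,0,0],[0,0,0],[0,0,0],[0,0,0],[0,0,0],[0,0,0],[0,0,0],[0,0,0]], delta_rot=[[0,0,0],[0,0,0],[0,0,0],[0,0,0],[0,0,0],[0,0,0],[0,0,0],[0,0,0]], gripper=-0.8, squeeze=25)

```text
t: 22.45
eef_pos: [0.6341, -0.1759, 0.0188]
tcp_rot: [3.141, -0.003, 0.0]
contact_force: [-0.8, 1.1, 7.2]
gripper_width: 0.0161
gripper_force: 25.4
```

arm_command(xyz=[[0,0,-0.05],[0,0,-0.15],[0,0,-0.28],[0,0,-0.42],[0,0,-0.56],[0,0,-0.7],[0,0,-0.8],[0,0,-0.8]], delta_rot=[[0,0,0],[0,0,0],[0,0,0],[0,0,0],[0,0,0],[0,0,0],[0,0,0],[0,0,0]])

```text
t: 23.25
eef_pos: [0.6346, -0.1762, 0.1815]
tcp_rot: [3.14, -0.006, -0.0]
contact_force: [-0.1, -0.4, -0.6]
gripper_width: 0.0165
gripper_force: 24.9
```

arm_command(xyz=[[-0.1,-0.11,0],[-0.22,-0.24,0],[-0.36,-0.4,0],[-0.5,-0.55,0],[-0.64,-0.7,0],[-0.74,-0.81,0],[-0.78,-0.86,0],[-0.78,-0.86,0]], delta_rot=[[0,0,0],[0,0,0],[0,0,0],[0,0,0],[0,0,0],[0,0,0],[0,0,0],[0,0,0]])

```text
t: 24.05
eef_pos: [0.4761, -0.0028, 0.1769]
tcp_rot: [3.141, 0.0, 0.002]
contact_force: [0.7, -0.2, -0.4]
gripper_width: 0.0162
gripper_force: 24.9
```

arm_command(xyz=[[0,0,0.03],[0,0,0.1],[0,0,0.18],[0,0,0.26],[0,0,0.3],[0,0,0.3],[0,0,0.3],[0,0,0.3]], delta_rot=[[0,0,0],[0,0,0],[0,0,0],[0,0,0],[0,0,0],[0,0,0],[0,0,0],[0,0,0]])

```text
t: 24.85
eef_pos: [0.4776, -0.0041, 0.1176]
tcp_rot: [-3.142, -0.001, -0.0]
contact_force: [-0.6, -0.2, -0.5]
gripper_width: 0.0165
gripper_force: 24.9
```

```bash
python3 - <<'E'
from h import *
S=robot.camera("side"); o=robot.get_obs(); print(o["eef_pos"],o["tcp_rot"],o["gripper_width"])
cv2.imwrite("pics/a7.png",cv2.resize(S["frame"][180:280,290:390],(600,600),interpolation=2)[:,:,::-1])
E
```

```text
[ 0.47752311 -0.0039991   0.11765214] [ 3.14157838e+00 -1.34457333e-03 -1.80305299e-04] 0.016182361137664494
```

View pics/a7.png

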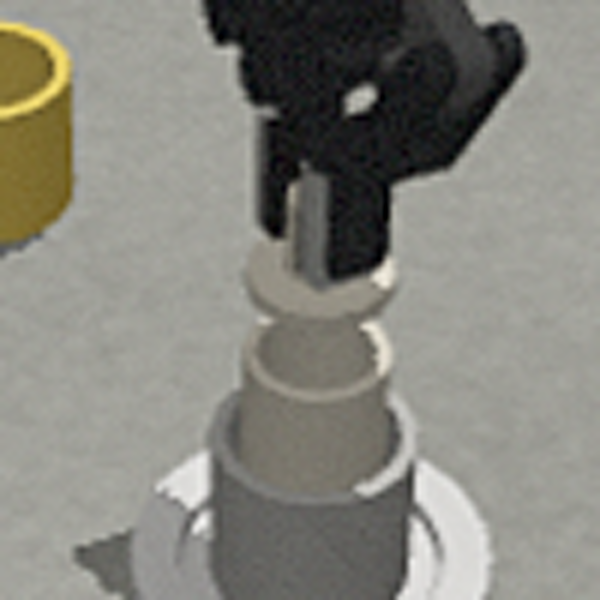

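The lid hangs level above the liner (disc centre crop x 321, rim x 316), within about 1 mm once perspective is allowed for. I lower it slowly.

arm_command(xyz=[[0,0,0.02],[0,0,0.04],[0,0,0.06],[0,0,0.075],[0,0,0.09],[0,0,0.1],[0,0,0.105],[0,0,0.105]], delta_rot=[[0,0,0],[0,0,0],[0,0,0],[0,0,0],[0,0,0],[0,0,0],[0,0,0],[0,0,0]])

```text
t: 25.7
eef_pos: [0.477, -0.0038, 0.096]
tcp_rot: [-3.141, -0.0, 0.0]
contact_force: [0.2, 0.4, -0.8]
gripper_width: 0.0161
gripper_force: 24.9
```

arm_command(xyz=[[0,0,0.004],[0,0,0.008],[0,0,0.01],[0,0,0.012],[0,0,0.012],[0,0,0.012],[0,0,0.012],[0,0,0.012]], delta_rot=[[0,0,0],[0,0,0],[0,0,0],[0,0,0],[0,0,0],[0,0,0],[0,0,0],[0,0,0]])

```text
t: 26.5
eef_pos: [0.4784, -0.0039, 0.0957]
tcp_rot: [3.141, -0.004, -0.0]
contact_force: [-3.9, -0.6, 16.3]
gripper_width: 0.0164
gripper_force: 26.4
```

Contact at TCP 0.0957 against 0.0958 expected, so the lid is seated. I release, rise and go to the ring.

arm_command(xyz=[[0,0,0],[0,0,0],[0,0,0],[0,0,0],[0,0,0],[0,0,0],[0,0,0],[0,0,0]], delta_rot=[[0,0,0],[0,0,0],[0,0,0],[0,0,0],[0,0,0],[0,0,0],[0,0,0],[0,0,0]], gripper=0)

```text
t: 27.3
eef_pos: [0.4769, -0.0039, 0.0935]
tcp_rot: [-3.141, 0.0, -0.0]
contact_force: [-0.6, 0.1, -0.7]
gripper_width: 0.0427
gripper_force: 0.0
```

arm_command(xyz=[[0,0,-0.05],[0,0,-0.13],[0,0,-0.22],[0,0,-0.32],[0,0,-0.42],[0,0,-0.5],[0,0,-0.5],[0,0,-0.5]], delta_rot=[[0,0,0],[0,0,0],[0,0,0],[0,0,0],[0,0,0],[0,0,0],[0,0,0],[0,0,0]])

```text
t: 28.1
eef_pos: [0.477, -0.0039, 0.1939]
tcp_rot: [3.141, -0.001, 0.0]
contact_force: [-0.5, -0.7, -0.1]
gripper_width: 0.0428
gripper_force: 0.0
```

arm_command(xyz=[[0,0.15,0],[0,0.3,0],[-0.05,0.5,0],[-0.12,0.7,0],[-0.2,0.85,0],[-0.28,1,0],[-0.33,1,0],[-0.33,1,0]], delta_rot=[[0,0,0],[0,0,0],[0,0,0],[0,0,0],[0,0,0],[0,0,0],[0,0,0],[0,0,0]], gripper=0.7)

```text
t: 28.9
eef_pos: [0.4093, -0.2043, 0.1926]
tcp_rot: [-3.141, 0.002, -0.003]
contact_force: [-0.0, 1.8, -0.2]
gripper_width: 0.0722
gripper_force: 0.0
```

arm_command(xyz=[[0,0.1,0],[0,0.19,0.05],[0,0.19,0.18],[0,0.19,0.32],[0,0.19,0.46],[0,0.19,0.58],[0,0.19,0.65],[0,0.19,0.65]], delta_rot=[[0,0,0],[0,0,0],[0,0,0],[0,0,0],[0,0,0],[0,0,0],[0,0,0],[0,0,0]])

```text
t: 29.7
eef_pos: [0.4095, -0.2403, 0.0605]
tcp_rot: [-3.138, 0.004, 0.001]
contact_force: [-1.0, 0.0, 0.3]
gripper_width: 0.0726
gripper_force: 0.0
```

```bash
python3 - <<'E'
from h import *
S=robot.camera("side"); T=robot.camera("top"); o=robot.get_obs(); p=o["eef_pos"]; print(p,o["tcp_rot"],o["gripper_width"])
f=S["frame"]
for dy in(-.037,.037): cv2.circle(f,tuple(proj(S,[p[0],p[1]+dy,p[2]+.008])[0].round().astype(int)),1,(255,0,0),-1)
a=cv2.resize(f[210:290,300:380],(400,400),interpolation=2); b=cv2.resize(f[300:450,290:440],(400,400),interpolation=2)
cv2.imwrite("pics/a8.png",np.hstack([a,b])[:,:,::-1])
E
```

```text
[ 0.41108218 -0.24134569  0.06313177] [-3.14057621e+00  6.39421804e-04  9.41258149e-04] 0.0727656089585144
```

View pics/a8.png

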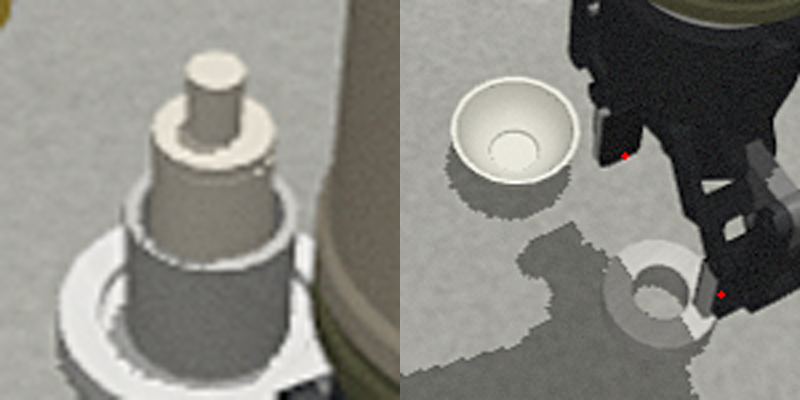

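The lid sits flat on the liner with the knob upright (left crop, knob top (215,70)). Right crop: the fingers straddle the ring and clear the dish. I descend and grip.

arm_command(xyz=[[0,0,0.06],[0,0,0.12],[0,0,0.18],[0,0,0.24],[0,0,0.28],[0,0,0.3],[0,0,0.31],[0,0,0.31]], delta_rot=[[0,0,0],[0,0,0],[0,0,0],[0,0,0],[0,0,0],[0,0,0],[0,0,0],[0,0,0]])

```text
t: 30.6
eef_pos: [0.411, -0.2419, 0.0015]
tcp_rot: [-3.141, -0.0, -0.0]
contact_force: [0.1, -0.1, -0.1]
gripper_width: 0.0727
gripper_force: 0.0
```

arm_command(xyz=[[0,0,0],[0,0,0],[0,0,0],[0,0,0],[0,0,0],[0,0,0],[0,0,0],[0,0,0]], delta_rot=[[0,0,0],[0,0,0],[0,0,0],[0,0,0],[0,0,0],[0,0,0],[0,0,0],[0,0,0]], gripper=-0.2, squeeze=40)

```text
t: 31.4
eef_pos: [0.4113, -0.2421, 0.0024]
tcp_rot: [3.141, -0.001, -0.0]
contact_force: [-2.4, 1.2, 5.9]
gripper_width: 0.0514
gripper_force: 41.0
```

arm_command(xyz=[[0,0,-0.05],[0,0,-0.15],[0,0,-0.3],[0,0,-0.46],[0,0,-0.62],[0,0,-0.78],[0,0,-0.89],[0,0,-0.89]], delta_rot=[[0,0,0],[0,0,0],[0,0,0],[0,0,0],[0,0,0],[0,0,0],[0,0,0],[0,0,0]])

```text
t: 32.2
eef_pos: [0.4126, -0.2427, 0.1836]
tcp_rot: [3.138, -0.006, 0.0]
contact_force: [-0.0, 0.9, -2.6]
gripper_width: 0.0511
gripper_force: 42.6
```

arm_command(xyz=[[0.05,-0.1,0],[0.12,-0.24,0],[0.2,-0.4,0],[0.26,-0.56,0],[0.31,-0.72,0],[0.33,-0.87,0],[0.33,-1,0],[0.33,-1,0]], delta_rot=[[0,0,0],[0,0,0],[0,0,0],[0,0,0],[0,0,0],[0,0,0],[0,0,0],[0,0,0]])

```text
t: 33.0
eef_pos: [0.4763, -0.0372, 0.1789]
tcp_rot: [-3.14, 0.001, 0.007]
contact_force: [-0.6, 0.0, -2.0]
gripper_width: 0.0515
gripper_force: 42.6
```

arm_command(xyz=[[0,-0.06,0],[0,-0.12,0],[0,-0.17,0.03],[0,-0.19,0.09],[0,-0.19,0.15],[0,-0.19,0.21],[0,-0.19,0.24],[0,-0.19,0.24]], delta_rot=[[0,0,0],[0,0,0],[0,0,0],[0,0,0],[0,0,0],[0,0,0],[0,0,0],[0,0,0]])

```text
t: 33.8
eef_pos: [0.476, -0.0044, 0.1301]
tcp_rot: [-3.141, 0.002, -0.001]
contact_force: [-0.3, 0.3, -1.9]
gripper_width: 0.0518
gripper_force: 42.6
```

```bash
python3 - <<'E'
from h import *
S=robot.camera("side"); o=robot.get_obs(); print(o["eef_pos"],o["tcp_rot"],o["gripper_width"])
cv2.imwrite("pics/a9.png",cv2.resize(S["frame"][170:270,290:390],(600,600),interpolation=2)[:,:,::-1])
E
```

```text
[ 0.47656241 -0.00428087  0.13096045] [-3.14131507e+00  1.15721990e-03 -6.25340004e-04] 0.05192431967858261
```

View pics/a9.png

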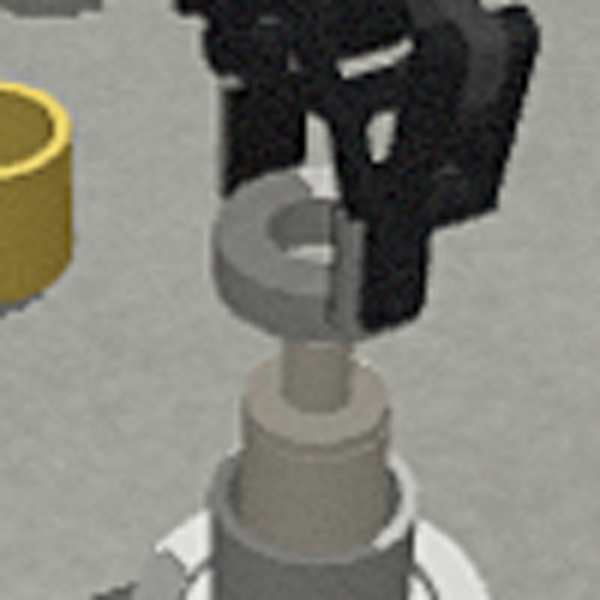

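The ring hangs level over the knob, ring centre crop x≈320 and knob x≈318. I lower it.

arm_command(xyz=[[0.004,0,0.02],[0.004,0,0.04],[0.004,0,0.06],[0.004,0,0.08],[0.004,0,0.1],[0.004,0,0.12],[0.004,0,0.125],[0.004,0,0.125]], delta_rot=[[0,0,0],[0,0,0],[0,0,0],[0,0,0],[0,0,0],[0,0,0],[0,0,0],[0,0,0]])

```text
t: 34.65
eef_pos: [0.4775, -0.0038, 0.1063]
tcp_rot: [-3.141, 0.0, 0.0]
contact_force: [0.9, 0.2, -1.3]
gripper_width: 0.0517
gripper_force: 42.6
```

arm_command(xyz=[[0,0,0.015],[0,0,0.03],[0,0,0.045],[0,0,0.055],[0,0,0.063],[0,0,0.067],[0,0,0.07],[0,0,0.07]], delta_rot=[[0,0,0],[0,0,0],[0,0,0],[0,0,0],[0,0,0],[0,0,0],[0,0,0],[0,0,0]])

```text
t: 35.45
eef_pos: [0.4778, -0.0039, 0.0926]
tcp_rot: [-3.142, -0.0, 0.0]
contact_force: [-0.4, 0.4, -0.9]
gripper_width: 0.0517
gripper_force: 42.6
```

arm_command(xyz=[[0,0,0.003],[0,0,0.006],[0,0,0.008],[0,0,0.01],[0,0,0.01],[0,0,0.01],[0,0,0.01],[0,0,0.01]], delta_rot=[[0,0,0],[0,0,0],[0,0,0],[0,0,0],[0,0,0],[0,0,0],[0,0,0],[0,0,0]])

```text
t: 36.25
eef_pos: [0.4791, -0.0038, 0.0924]
tcp_rot: [3.141, -0.003, 0.0]
contact_force: [-3.5, -0.2, 13.4]
gripper_width: 0.0515
gripper_force: 44.0
```

Contact at TCP 0.0924 against 0.092 expected, so the ring is on the lid. I release, rise and move aside for a look.

arm_command(xyz=[[0,0,-0.004],[0,0,-0.004],[0,0,-0.004],[0,0,-0.004],[0,0,-0.004],[0,0,-0.004],[0,0,-0.004],[0,0,-0.004]], delta_rot=[[0,0,0],[0,0,0],[0,0,0],[0,0,0],[0,0,0],[0,0,0],[0,0,0],[0,0,0]], gripper=0.7)

```text
t: 37.05
eef_pos: [0.4777, -0.0039, 0.0913]
tcp_rot: [-3.141, 0.0, 0.0]
contact_force: [0.7, 0.4, -0.4]
gripper_width: 0.0726
gripper_force: 0.0
```

arm_command(xyz=[[0,0,-0.05],[0,0,-0.12],[0,0,-0.22],[0,0,-0.34],[0,0,-0.46],[0,0,-0.58],[0,0,-0.65],[0,0,-0.65]], delta_rot=[[0,0,0],[0,0,0],[0,0,0],[0,0,0],[0,0,0],[0,0,0],[0,0,0],[0,0,0]])

```text
t: 37.85
eef_pos: [0.479, -0.0037, 0.2241]
tcp_rot: [3.141, -0.005, 0.0]
contact_force: [-0.1, 1.0, -1.0]
gripper_width: 0.0725
gripper_force: 0.0
```

arm_command(xyz=[[0.1,0.12,0],[0.22,0.26,0],[0.36,0.4,0],[0.5,0.55,0],[0.64,0.7,0],[0.72,0.86,0],[0.72,0.86,0],[0.72,0.86,0]], delta_rot=[[0,0,0],[0,0,0],[0,0,0],[0,0,0],[0,0,0],[0,0,0],[0,0,0],[0,0,0]])

```text
t: 38.65
eef_pos: [0.6213, -0.1765, 0.2196]
tcp_rot: [-3.14, 0.002, -0.001]
contact_force: [0.4, 1.5, 0.2]
gripper_width: 0.0727
gripper_force: 0.0
```

```bash
python3 - <<'E'
from h import *
S=robot.camera("side"); T=robot.camera("top"); o=robot.get_obs(); print(o["t"],o["eef_pos"])
s,t=S["frame"],T["frame"]
a=np.hstack([cv2.resize(s[200:300,290:390],(400,400),interpolation=2),cv2.resize(t[209:309,288:388],(400,400),interpolation=2)])
b=np.hstack([cv2.resize(s[0:480],(266,200)),cv2.resize(t,(266,200)),np.zeros((200,268,3),np.uint8)])
cv2.imwrite("pics/a10.png",np.vstack([a,b])[:,:,::-1])
E
```

```text
38.75 [ 0.62136014 -0.17442583  0.22083516]
```

View pics/a10.png

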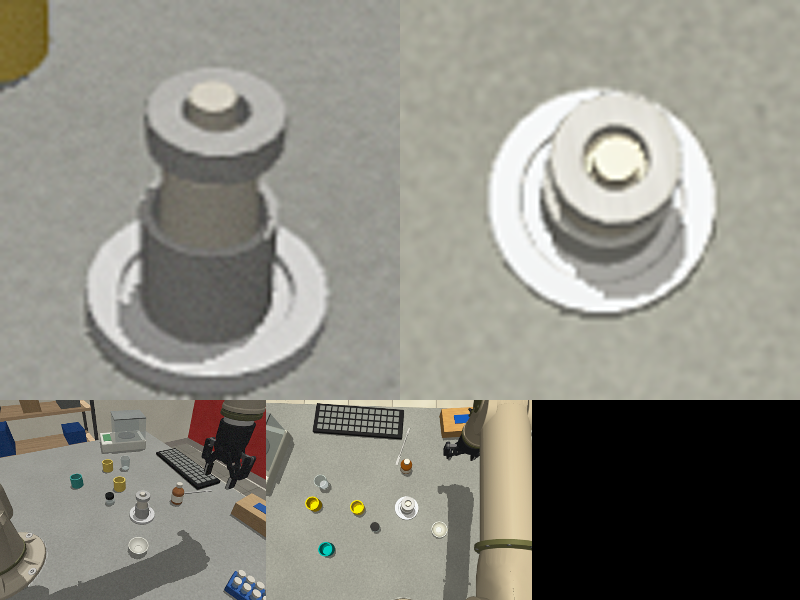

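The stack is upright and the ring lies flat round the knob (side crop (215,110), top crop (617,158)). All four bystanders stand where they were and the arm is clear, so I hand in.

```bash
python3 -c "
from rig import robot
print(robot.finish_job())"
```

```text
the job is handed in; nothing more can be done
None
```

The vessel is assembled in the holder in the order asked (shell, liner, lid, ring); the last pictures show it upright and seated with the bystanders unmoved, and I handed the job in at about 39 s.

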